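# Slide the cover home on the portion-cup well and catch it

### The arm

A 6-joint arm with a two-finger parallel gripper is mounted at the origin on the work surface. World frame = base frame: x ahead of the robot, y to its left, z up, the work surface at z = 0. Lengths are in m, angles in rad, forces in N, time in s.
With the tool pointing down it reaches from about 0.25 to 0.775 m from the base axis. Payload 4 kg.
Tool frame: the origin (TCP) lies midway between the tips of the shut fingers; the grasp point (between the pads) lies 19 mm behind it (robot.tcp_to_grasp is the distance from the TCP to the grasp point, in m); x points along the fingers, y is the direction in which the jaws open and shut, and the axes are right-handed (so a half turn about x gives the same grasp; the last joint's range is limited). The gripper opens to 94 mm and grips with 3 to 60 N. Pads are 16 mm wide; open, the fingers measure 119 mm over their backs; the gripper's body (75 mm by 177 mm) begins 78 mm behind the grasp point.
Start: joints at [-1.25, 0.087, 1.371, -0, 1.684, -0.103], TCP at [0.226, -0.501, 0.206] pointing down, gripper open.
Joint ranges: [-3.1, 3.1], [-0.76, 2.03], [0.27, 2.55], [-1.08, 4.22], [0.17, 2.65], [-2.57, 2.57]. Speed limits (rad/s): [2.79, 2.79, 3.14, 3.14, 3.14, 3.14].

### API

Orientations are given as [roll, pitch, yaw] about the fixed x, y, z axes, in that order (R = Rz(yaw) Ry(pitch) Rx(roll)).
In Python, from bench import robot gives the robot as it stands.
- The arm moves only by the tool send_rows, never from a script. Its argument "increments" is a list of rows, each a list of 5 numbers: the opening, from -1 (shut) to 1 (fully open), so that 0 is half open, then the shift along the tool's x, y, z in m, then the turn about the tool's x in rad. In form: [[hand, tx, ty, tz, roll], ...]. A call has 1 to 5 rows; each row is the pose to reach, as a shift and turn from the pose commanded when the call began, along the tool's axes at that moment; what a row does not reach only later rows make up. A row lasts 1/12 s, in which the tool goes at most 41.7 mm and 7.16 degrees, less where a joint would pass 70% of its speed; a pose out of reach is approached as far as the arm can. A call with a gripper value outside its range is refused whole. The fingers move at their own pace and stop on an object; the grip force is fixed at half the most. Time passes only in rows, so rows that repeat a pose let the fingers close. It gives the time, the measured TCP pose, the force and the opening at its end, in the units of the state.
- robot.get_obs(): the state, without advancing time (a new reading comes with each control period).
- robot.snapshot(name): name is "scene" or "top" or "wrist"; returns a dict with "image" (420x560x3 uint8, red, green, blue), "intrinsics" (3x3 intrinsics, pixels), "world_from_camera" (4x4, takes a point from camera to world coordinates). Camera axes: x right, y down, z forward; pixel columns grow to the right and rows downward; lengths in m; the calibration is good to about 2 mm. A picture is of the moment at which its call begins. There is no depth.
- robot.close_job(): hands the job in, once; it reports no verdict.
The state is a dict: "time": time; "joint_positions": joint angles; "qvel": joint speeds; "joint_torque": joint torques, N m; "tool_pos": TCP position; "ee_rot": TCP orientation; "wrist_force": force on the tool from outside, world axes, zero at the start; "wrist_torque": the same for the moment, N m; "width": finger opening in m.
Only numpy, scipy, OpenCV 4.12 (cv2) and the standard library are available. Lean on these libraries where they do the work, as an engineer would, in place of code of your own. Each camera call takes 0.05 s, during which the arm holds its last target.

### The job

Close the steel portion-cup well: slide its cover plate by the knob along the channel, keeping it down on the deck and never picking it up, until it drops fully into the shallow pocket over the open well and lies flat there. Do it gently, and stop pushing once it has dropped, or it will ride up the pocket's sloping far end. Then swing the turn catch all the way round so that it lies straight across the cover, let go, and leave the other things on the table alone.

Things in the scene. Friction and masses are not known exactly. Their poses are not given: they have to be found in the camera images.
- station: Low fixed steel counter-top housing, 230 (x) x 350 (y) x 60 mm high; origin at the centre of its underside, z up. Its flat deck is 60 mm up. A channel 136 mm wide runs along y, centred on x = 0, between guide lips 4 mm thick and 5 mm above the deck; end caps beyond y = +-140 mm are as high. The cover is parked towards -y and slides towards +y.
- pocket_mid (a point): Point at deck height in the middle of the pocket's possible range (station x 0, y 55 mm). The pocket: recess 136 (x) x 104 (y) x 6 mm deep, a ledge floor round a deeper well of portion cups. Its -y end is a steep step, its +y end slopes up to the deck over 18 mm, so a cover pushed on climbs out. Its true centre is up to 15 mm to either side along y, not given: seen, or felt as the cover drops.
- cover_knob (a point): Centre (half-way up) of the round black knob, 24 mm across, 38 mm tall, fixed in the middle of the loose steel cover, 130 (x) x 100 (y) x 8 mm, 0.2 to 0.4 kg. It is 27 mm above the cover's underside, 19 above its top; 87 mm above the station's underside on the deck, 81 once dropped. Axes nearly as the station's. The cover drops by its own weight unless the knob is held up.
- catch (a joint): Turn catch: flat dark bar 6 mm thick, 16 wide, pivot at station x 92, y 55 mm. 0 rad: open, pointing to station -y; grows clockwise from above to its stop at 1.57: pointing to -x, across the cover. Its underside is 6 mm above the deck: it clears a dropped cover (top 2 mm above the deck), not one still on the deck (top 8 mm). Stays where left; turning takes 1.5 N at its tab.
- catch_tab (a point): Centre (half-way up) of the upright black round tab on the catch's free end, 14 mm across, 34 mm tall, 45 mm from the pivot axis. This point is 17 mm above the bar's top and 89 mm above the station's underside.
- carton: Bystander: loose closed cardboard carton, 120 x 90 x 80 mm high; origin at the centre of its underside.
- syrup: Bystander: loose upright amber bottle, 60 mm across, 170 mm tall; origin at the centre of its underside.
- roll: Bystander: loose upright paper roll, 100 mm across, 100 mm tall; origin at the centre of its underside.
There are look-alikes about, which are no part of the job. Of the things like the part that bears cover_knob, leave any that is pink; of the rest the larger one is meant.

How it is judged:
By the outcome, as a careful person would: the job done as asked, in the order asked, and still so for the second after the job is handed in, with the robot touching nothing.
It also fails if it takes over 64 s, if anything falls off the work surface, if the arm or the gripper's body presses on something with over 40 N, if the wrist force passes 120 N, or if a joint passes its speed limit or range.

## Working session

There is one attempt and no reset: what is moved stays moved. The work goes in short steps, Python scripts to look and compute and a tool call to move; the robot and the scene stay as the last step left them, time stands still between calls to the robot, and variables do not carry over. Pictures are saved under pics/ and viewed, and the job is handed in when it is done.

Besides the shell and the picture viewer there is one more tool, called after "Call:" by a JSON object that holds its "fn" and its "kwargs", one argument or row to a line. send_rows: Moves the arm, as the interface text tells. Its arguments: {"type":"object","properties":{"increments":{"type":"array"}},"required":["increments"]}

```bash
ls; mkdir -p pics; python3 - <<'E'
from bench import robot
import cv2,numpy as np
for n in ["scene","top","wrist"]:
    s=robot.snapshot(n); cv2.imwrite(f"pics/{n}0.png",cv2.cvtColor(s["image"],cv2.COLOR_RGB2BGR))
    print(n,s["intrinsics"].tolist(),np.round(s["world_from_camera"],3).tolist())
print(robot.get_obs())
E
```

```text
pics
scene [[429.77195795102824, 0.0, 278.475844455416], [0.0, 429.77195795102824, 210.6602794898626], [0.0, 0.0, 1.0]] [[0.74, 0.466, -0.485, 1.058], [0.673, -0.527, 0.519, -0.547], [-0.014, -0.71, -0.704, 0.812], [0.0, 0.0, 0.0, 1.0]]
top [[442.7675584575275, 0.0, 270.6919014515963], [0.0, 442.7675584575275, 209.3507742363731], [0.0, 0.0, 1.0]] [[-0.007, -0.998, 0.065, 0.492], [-1.0, 0.007, -0.001, -0.009], [0.001, -0.065, -0.998, 1.128], [0.0, 0.0, 0.0, 1.0]]
wrist [[322.6768767880764, 0.0, 280.45669369469397], [0.0, 322.6768767880764, 204.14452475702836], [0.0, 0.0, 1.0]] [[0.411, -0.887, -0.211, 0.286], [-0.911, -0.401, -0.093, -0.473], [-0.002, 0.231, -0.973, 0.384], [0.0, 0.0, 0.0, 1.0]]
{'time': 0.15, 'joint_positions': array([-1.25007870e+00,  8.78025092e-02,  1.37182787e+00, -1.29768388e-05,
        1.68357064e+00, -1.03089902e-01]), 'qvel': array([ 1.58259420e-03, -4.18023547e-03, -5.85603951e-03, -4.81118237e-04,
       -1.31333679e-03,  2.58437772e-05]), 'joint_torque': array([ 8.02586819e-04, -3.40643585e+01, -3.02793789e+01,  7.17167300e-02,
        3.05496762e-02, -1.08826673e-04]), 'tool_pos': array([ 0.22605399, -0.50097717,  0.20460379]), 'ee_rot': array([-1.66586786,  1.56918791,  1.89953088]), 'wrist_force': array([ 0.31241218, -0.64120812,  0.02516857]), 'wrist_torque': array([-0.02225018,  0.02868714,  0.02133241]), 'width': 0.09430937507424743}
```

View pics/scene0.png

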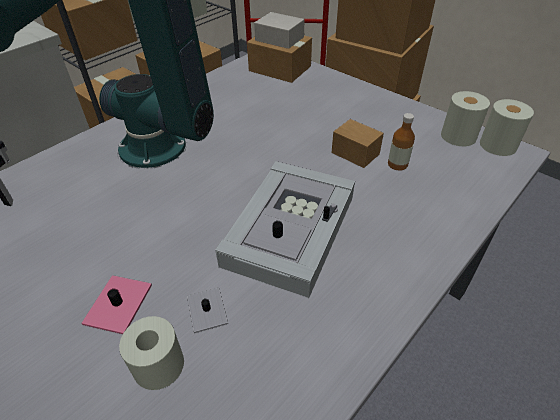

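View pics/top0.png

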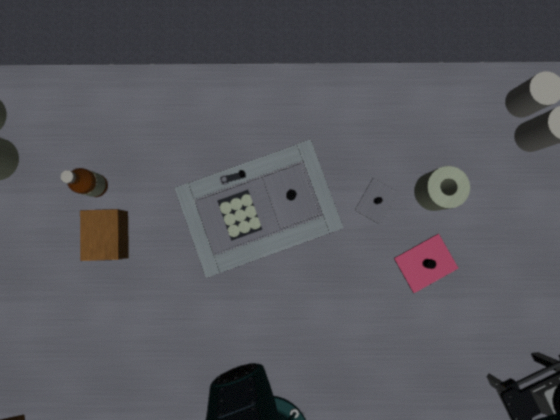

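View pics/wrist0.png

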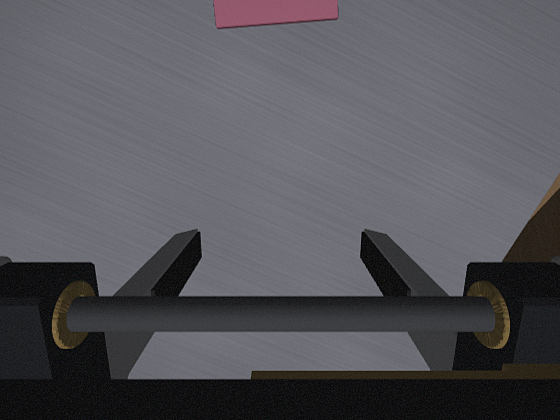

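Three cover-like plates show in the top view: pink at (430,264), which is excluded; a small steel one on the table at (378,200); and a larger steel one in the station channel at (291,195). The last is the one meant, because it is not pink and is the larger of the rest. I'll check it in an enlarged crop.

```bash
python3 - <<'E'
import cv2
a=cv2.imread("pics/top0.png")[130:290,165:405]
a=cv2.convertScaleAbs(a,alpha=1.5,beta=25)
cv2.imwrite("pics/topcrop.png",cv2.resize(a,None,fx=3.3,fy=3.3,interpolation=cv2.INTER_CUBIC))
E
```

```text
(no output)
```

View pics/topcrop.png

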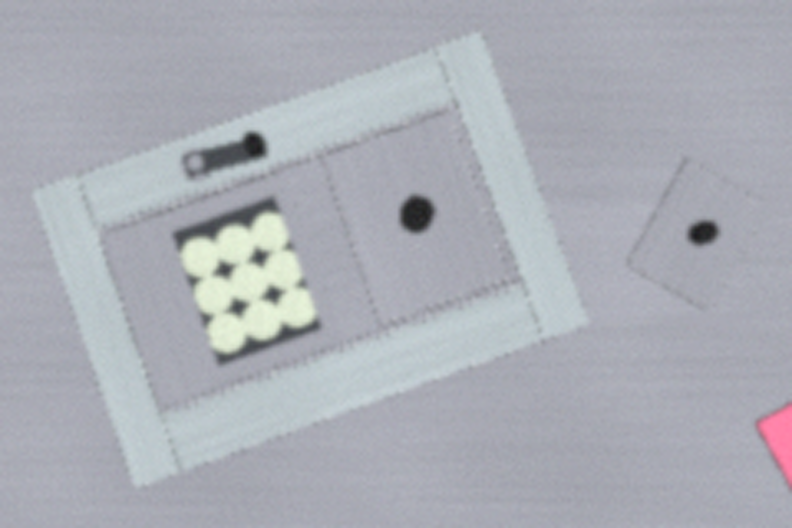

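The crop confirms it: the large steel cover lies in the channel with its knob at crop (417,213). The open well is centred near crop (247,280) and the catch is open at crop (225,153). Next is localisation.

```bash
cat > h.py <<'E'
import numpy as np
from bench import robot
import cv2
def ray(s,uv,z):
    K=s["intrinsics"];T=s["world_from_camera"]
    d=T[:3,:3]@np.linalg.inv(K)@np.array([uv[0],uv[1],1.]); o=T[:3,3]
    return o+d*(z-o[2])/d[2]
def proj(s,p):
    T=np.linalg.inv(s["world_from_camera"]);q=T[:3,:3]@np.array(p)+T[:3,3];q=s["intrinsics"]@q
    return q[:2]/q[2]
def save(s,n): cv2.imwrite(n,cv2.cvtColor(s["image"],cv2.COLOR_RGB2BGR))
E
python3 - <<'E'
from h import *
from scipy.optimize import least_squares
s=robot.snapshot("top"); sc=robot.snapshot("scene")
f=lambda c:np.array(c)/3.3+[165-.35,130-.35]
obs=[f(c) for c in [(481,33),(586,322),(138,487),(35,190)]]
loc=[(.115,-.175,.065),(-.115,-.175,.065),(-.115,.175,.065),(.115,.175,.065)]
obs2=[]
def w(x,l): 
    c,q=np.cos(x[2]),np.sin(x[2]); return np.array([x[0]+c*l[0]-q*l[1],x[1]+q*l[0]+c*l[1],l[2]])
r=least_squares(lambda x:np.concatenate([proj(s,w(x,l))-o for l,o in zip(loc,obs)]),[.45,0,.3])
print(r.x,r.fun.round(1))
x=r.x
print([proj(sc,w(x,l)).round(0).tolist() for l in loc])
R=np.array([[np.cos(x[2]),-np.sin(x[2])],[np.sin(x[2]),np.cos(x[2])]])
def st(c,z):
    p=ray(s,f(c),z); return p.round(4),(R.T@(p[:2]-x[:2])).round(4)
print("knob",st((417,213),.095),"tab",st((254,145),.1),"piv",st((194,162),.075))
for c in [(276,198),(174,233),(219,363),(320,327)]: print(st(c,.054)[1])
for c in [(325,155),(382,325),(455,110),(520,285)]: print('cover',st(c,.068)[1])
o=robot.get_obs();print(o['tool_pos'],o['ee_rot'])
save(sc,"pics/sc1.png")
i=cv2.imread("pics/sc1.png")[140:310,200:380];cv2.imwrite("pics/sc1c.png",cv2.resize(cv2.convertScaleAbs(i,alpha=1.5,beta=20),None,fx=3.4,fy=3.4,interpolation=cv2.INTER_CUBIC))
E
```

```text
[0.56584226 0.01859892 0.33816704] [ 0.2 -0.9  1.3  0.6 -0.7  0.3 -0.8 -0. ]
[[309.0, 280.0], [214.0, 249.0], [275.0, 160.0], [354.0, 180.0]]
knob (array([ 0.5943, -0.058 ,  0.095 ]), array([ 0.0014, -0.0817])) tab (array([0.643 , 0.0573, 0.1   ]), array([0.0856, 0.0109])) piv (array([0.6346, 0.1025, 0.075 ]), array([0.0927, 0.0563]))
[0.0503 0.0094]
[0.0514 0.0888]
[-0.0501  0.0895]
[-0.0503  0.0109]
cover [ 0.0663 -0.0351]
cover [-0.0645 -0.0321]
cover [ 0.0653 -0.1358]
cover [-0.0711 -0.1362]
[ 0.22607762 -0.50111645  0.20491889] [-1.66736908  1.5697318   1.89797772]
```

View pics/sc1c.png

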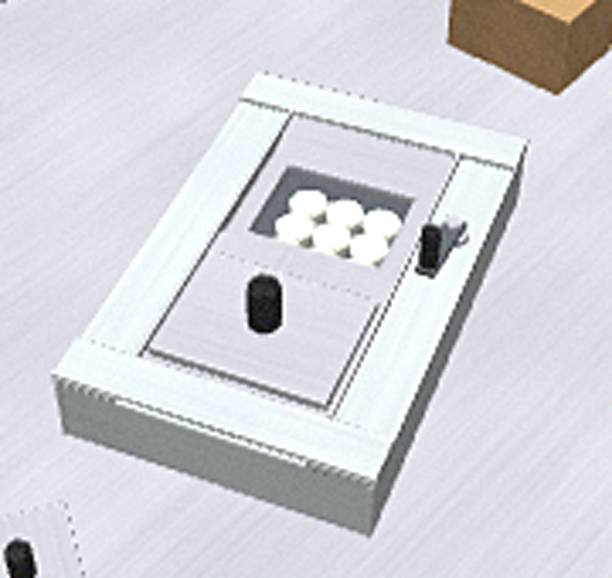

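The station fit agrees to about 1 px. The station is at (0.566, 0.019) with yaw 0.338. In station coordinates the knob is near y −0.083 and the well centre near y +0.050, so the travel is about 133 mm. I'll cage the knob loosely with the jaws along station y, so the cover can still drop.

```bash
cat >> h.py <<'E'
from scipy.spatial.transform import Rotation as Ro
SX=np.array([0.56584226,0.01859892]);YAW=0.33816704
RS=np.array([[np.cos(YAW),-np.sin(YAW)],[np.sin(YAW),np.cos(YAW)]])
def s2w(x,y,z): return np.array([*(SX+RS@[x,y]),z])
def w2s(p): return np.array([*(RS.T@(np.array(p[:2])-SX)),p[2]])
def state(o=None):
    o=o or robot.get_obs(); R=Ro.from_euler('xyz',o['ee_rot']).as_matrix()
    print('t',round(o['time'],2),'world',o['tool_pos'].round(4),'station',w2s(o['tool_pos']).round(4),'F_st',(RS.T@o['wrist_force'][:2]).round(2),round(o['wrist_force'][2],2),'w',round(o['width'],4))
    return o,R
def to(target,ang=None):
    """target world; ang desired world angle of tool y (mod pi)"""
    o,R=state(); print('shift',(R.T@(np.array(target)-o['tool_pos'])).round(4))
    print('R',R.round(2).tolist())
    if ang is not None:
        a=np.arctan2(R[1,1],R[0,1]); d=(ang-a+np.pi/2)%np.pi-np.pi/2
        print('toolx down: turn about x =',round(-d,3),'q6',o['joint_positions'][5].round(2))
E
python3 - <<'E'
from h import *
to(s2w(0,-.083,.2),YAW+np.pi/2)
E
```

```text
t 0.25 world [ 0.2261 -0.5011  0.2049] station [-0.4929 -0.3776  0.2049] F_st [-0.06 -0.32] -0.16 w 0.0938
shift [ 0.0052 -0.2513 -0.5163]
R [[-0.0, 0.41, -0.91], [0.0, -0.91, -0.41], [-1.0, -0.0, -0.0]]
toolx down: turn about x = 0.086 q6 -0.1
```

Call:
{"fn": "send_rows", "kwargs": {
  "increments": [
    [1,0,-0.018,-0.037,0.01],
    [1,0,-0.036,-0.074,0.03],
    [1,0,-0.054,-0.11,0.05],
    [1,0,-0.072,-0.148,0.07],
    [1,0,-0.09,-0.185,0.086]
  ]
}}

```text
time: 0.67
tool_pos: [0.3585, -0.3417, 0.2054]
ee_rot: [2.102, 1.571, -0.703]
wrist_force: [0.3, 0.2, -0.6]
width: 0.0939
```

```bash
python3 -c "
from h import *
to(s2w(0,-.083,.2),YAW+np.pi/2)"
```

```text
t 0.67 world [ 0.3585 -0.3417  0.2054] station [-0.3151 -0.2712  0.2054] F_st [0.3  0.11] -0.59 w 0.0939
shift [ 0.0054 -0.1889 -0.3147]
R [[0.0, 0.33, -0.94], [-0.0, -0.94, -0.33], [-1.0, 0.0, -0.0]]
toolx down: turn about x = -0.002 q6 0.36
```

Call:
{"fn": "send_rows", "kwargs": {
  "increments": [
    [1,0,-0.019,-0.032,0],
    [1,0,-0.038,-0.063,0],
    [1,0,-0.057,-0.095,0],
    [1,0,-0.076,-0.126,0],
    [1,0,-0.095,-0.158,0]
  ]
}}

```text
time: 1.08
tool_pos: [0.4762, -0.1996, 0.2056]
ee_rot: [1.757, 1.57, -1.047]
wrist_force: [0.6, 0.0, -0.3]
width: 0.0943
```

Call:
{"fn": "send_rows", "kwargs": {
  "increments": [
    [1,0,-0.019,-0.032,0],
    [1,0,-0.038,-0.063,0],
    [1,0,-0.057,-0.095,0],
    [1,0,-0.076,-0.126,0],
    [1,0,-0.094,-0.157,0]
  ]
}}

```text
time: 1.5
tool_pos: [0.5932, -0.0587, 0.2053]
ee_rot: [0.103, 1.571, -2.701]
wrist_force: [0.8, -0.9, 0.7]
width: 0.0942
```

```bash
python3 -c "
from h import *
to(s2w(0,-.083,.13),YAW+np.pi/2)
s=robot.snapshot('wrist');save(s,'pics/w1.png')
for z in (.068,.087,.106): print(proj(s,s2w(0,-.083,z)))
"
```

```text
t 1.5 world [ 0.5932 -0.0587  0.2053] station [ 1.000e-04 -8.200e-02  2.053e-01] F_st [ 0.47 -1.1 ] 0.74 w 0.0942
shift [0.0753 0.001  0.0001]
R [[-0.0, 0.33, -0.94], [-0.0, -0.94, -0.33], [-1.0, 0.0, 0.0]]
toolx down: turn about x = 0.0 q6 1.04
[282.16514095 194.85236432]
[282.27320268 198.92765514]
[282.39519267 203.5282177 ]
```

View pics/w1.png

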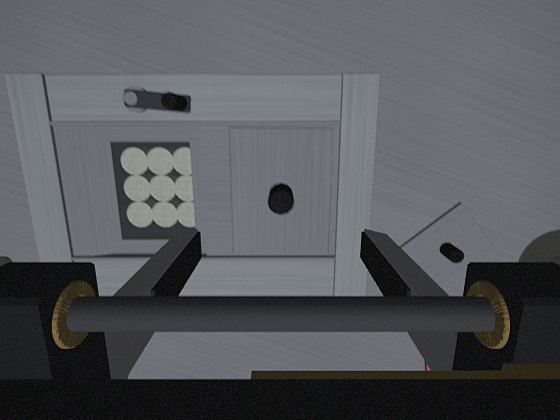

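The knob is at (281,199), within 1 px of the prediction (282,199). Descending around it.

Call:
{"fn": "send_rows", "kwargs": {
  "increments": [
    [0.2,0.03,0,0,0],
    [0,0.06,0,0,0],
    [-0.1,0.085,0.001,0,0],
    [-0.1,0.085,0.001,0,0],
    [-0.1,0.085,0.001,0,0]
  ]
}}

```text
time: 1.97
tool_pos: [0.5914, -0.0614, 0.1188]
ee_rot: [-0.521, 1.566, 2.958]
wrist_force: [0.7, 0.3, 0.1]
width: 0.0638
```

```bash
python3 -c "
from h import *
to(s2w(0,-.083,.073),YAW+np.pi/2)
s=robot.snapshot('wrist');save(s,'pics/w2.png')
"
```

```text
t 1.97 world [ 0.5914 -0.0614  0.1188] station [-0.0024 -0.0839  0.1188] F_st [0.78 0.07] 0.09 w 0.0638
shift [ 0.0457 -0.0008 -0.0026]
R [[-0.0, 0.33, -0.94], [0.0, -0.94, -0.33], [-1.0, -0.0, 0.0]]
toolx down: turn about x = -0.0 q6 1.03
```

View pics/w2.png

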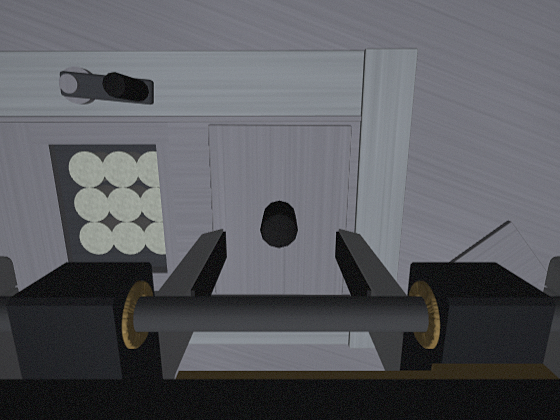

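The knob (279,224) lies midway between the fingers. Lowering and closing to a loose cage.

Call:
{"fn": "send_rows", "kwargs": {
  "increments": [
    [-0.2,0.023,0,-0.002,0],
    [-0.3,0.044,0,-0.002,0],
    [-0.36,0.044,0,-0.002,0],
    [-0.38,0.044,0,-0.002,0],
    [-0.38,0.044,0,-0.002,0]
  ]
}}

```text
time: 2.43
tool_pos: [0.5961, -0.0613, 0.0793]
ee_rot: [2.59, 1.566, -0.214]
wrist_force: [-0.7, -0.1, 0.4]
width: 0.0299
```

Call:
{"fn": "send_rows", "kwargs": {
  "increments": [
    [-0.4,0,0,0,0],
    [-0.4,0,0,0,0],
    [-0.4,0,0,0,0],
    [-0.4,0,0,0,0]
  ]
}}

```text
time: 2.77
tool_pos: [0.5951, -0.061, 0.0774]
ee_rot: [2.397, 1.569, -0.407]
wrist_force: [0.4, -0.9, 0.8]
width: 0.0281
```

```bash
python3 -c "
from h import *
to(s2w(0,0,.073),YAW+np.pi/2)
s=robot.snapshot('wrist');save(s,'pics/w3.png')
"
```

```text
t 2.77 world [ 0.5951 -0.061   0.0774] station [ 0.0011 -0.0848  0.0774] F_st [ 0.09 -1.01] 0.85 w 0.0281
shift [ 0.0043 -0.0848  0.0012]
R [[0.0, 0.33, -0.94], [-0.0, -0.94, -0.33], [-1.0, 0.0, -0.0]]
toolx down: turn about x = -0.0 q6 1.04
```

View pics/w3.png

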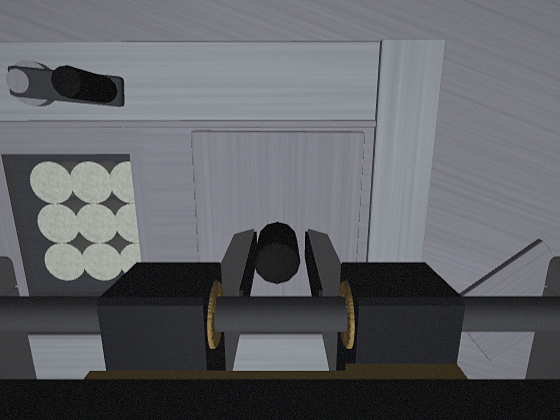

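Call:
{"fn": "send_rows", "kwargs": {
  "increments": [
    [-0.4,0.004,-0.004,0,0],
    [-0.4,0.004,-0.01,0,0],
    [-0.4,0.004,-0.016,0.001,0],
    [-0.4,0.004,-0.023,0.001,0],
    [-0.4,0.004,-0.03,0.001,0]
  ]
}}

```text
time: 3.23
tool_pos: [0.5832, -0.0322, 0.0723]
ee_rot: [0.156, 1.57, -2.648]
wrist_force: [0.4, -1.9, -0.2]
width: 0.0284
```

Call:
{"fn": "send_rows", "kwargs": {
  "increments": [
    [-0.4,0,-0.007,0,0],
    [-0.4,0,-0.014,0,0],
    [-0.4,0,-0.021,0,0],
    [-0.4,0,-0.028,0,0],
    [-0.4,0,-0.035,0,0]
  ]
}}

```text
time: 3.65
tool_pos: [0.5717, 0.001, 0.0724]
ee_rot: [-0.283, 1.571, -3.087]
wrist_force: [0.3, -1.1, -0.2]
width: 0.0281
```

```bash
python3 -c "
from h import *
to(s2w(0,0.035,.073),YAW+np.pi/2)
s=robot.snapshot('wrist');save(s,'pics/w4.png')
"
```

```text
t 3.65 world [0.5717 0.001  0.0724] station [-0.0003 -0.0186  0.0724] F_st [-0.1  -1.12] -0.23 w 0.0281
shift [-0.0006 -0.0536 -0.0003]
R [[-0.0, 0.33, -0.94], [-0.0, -0.94, -0.33], [-1.0, -0.0, 0.0]]
toolx down: turn about x = -0.0 q6 1.14
```

View pics/w4.png

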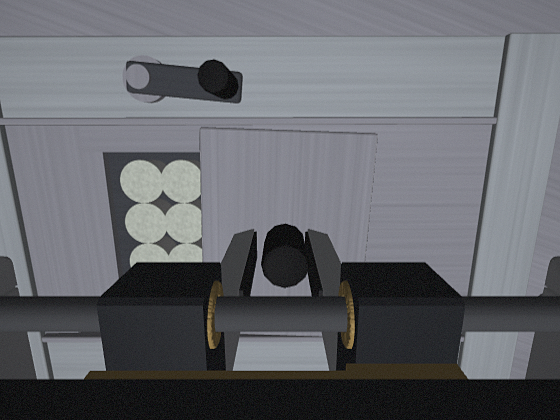

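The cover is following, with the knob (285,255) against the rear finger. It is slightly yawed but within the channel.

Call:
{"fn": "send_rows", "kwargs": {
  "increments": [
    [-0.4,0,-0.006,0,0],
    [-0.4,0,-0.013,0,0],
    [-0.4,0,-0.02,0,0],
    [-0.4,0,-0.027,0,0],
    [-0.4,0,-0.033,0,0]
  ]
}}

```text
time: 4.12
tool_pos: [0.5607, 0.0324, 0.0723]
ee_rot: [-1.336, 1.57, 2.143]
wrist_force: [0.1, -1.0, -0.5]
width: 0.0282
```

Call:
{"fn": "send_rows", "kwargs": {
  "increments": [
    [-0.4,0,-0.005,0,0],
    [-0.4,0,-0.01,0,0],
    [-0.4,0,-0.015,0,0],
    [-0.4,0,-0.02,0,0],
    [-0.4,0,-0.022,0,0]
  ]
}}

```text
time: 4.53
tool_pos: [0.5534, 0.0528, 0.0723]
ee_rot: [-0.728, 1.57, 2.751]
wrist_force: [0.8, -1.1, -1.1]
width: 0.0283
```

```bash
python3 -c "
from h import *
to(s2w(0,0.05,.073),YAW+np.pi/2)
s=robot.snapshot('wrist');save(s,'pics/w5.png')
"
```

```text
t 4.53 world [0.5534 0.0528 0.0723] station [-0.0003  0.0364  0.0723] F_st [ 0.42 -1.31] -1.12 w 0.0283
shift [-0.0007 -0.0136 -0.0003]
R [[-0.0, 0.33, -0.94], [0.0, -0.94, -0.33], [-1.0, -0.0, 0.0]]
toolx down: turn about x = 0.0 q6 1.23
```

View pics/w5.png

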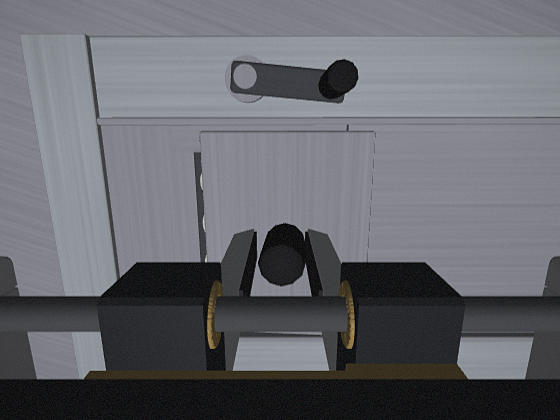

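I can see the pocket's −y edge at (348,127) on the channel wall, and the cover's trailing corner at (374,132). Next I'll work out how much travel remains.

```bash
python3 -c "
from h import *
s=robot.snapshot('wrist');save(s,'pics/w6.png')
for uv,z in [((348,128),.06),((374,132),.068),((200,132),.068),((341,66),.106),((245,76),.072),((195,153),.054)]: print(uv,w2s(ray(s,uv,z)).round(4))
i=cv2.imread('pics/w6.png')[100:280,90:400];cv2.imwrite('pics/w6c.png',cv2.resize(cv2.convertScaleAbs(i,alpha=1.7,beta=20),None,fx=2.5,fy=2.5,interpolation=cv2.INTER_CUBIC))
"
```

```text
(348, 128) [ 0.065  -0.0018  0.06  ]
(374, 132) [ 0.0629 -0.0148  0.068 ]
(200, 132) [0.0628 0.0821 0.068 ]
(341, 66) [0.0906 0.0117 0.106 ]
(245, 76) [0.0916 0.0559 0.072 ]
(195, 153) [0.0502 0.0893 0.054 ]
```

View pics/w6c.png

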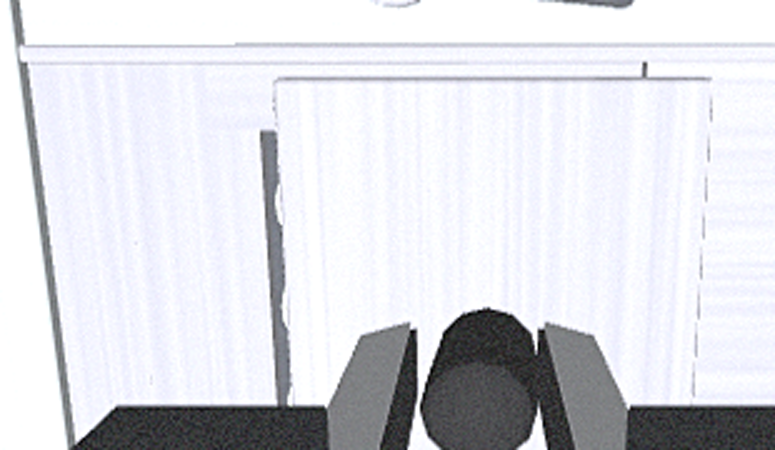

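The step is at y ≈ −0.002, which agrees with the pocket centre at 0.050. The trailing edge has about 13 mm to go, so I'll move 11 mm slowly and then creep.

Call:
{"fn": "send_rows", "kwargs": {
  "increments": [
    [-0.4,0,-0.003,0,0],
    [-0.4,0,-0.006,0,0],
    [-0.4,0,-0.009,0,0],
    [-0.4,0,-0.011,0,0],
    [-0.4,0,-0.011,0,0]
  ]
}}

```text
time: 5.05
tool_pos: [0.55, 0.0629, 0.0724]
ee_rot: [-1.216, 1.57, 2.264]
wrist_force: [-0.1, -0.5, 0.1]
width: 0.0282
```

```bash
cat > look.py <<'E'
import sys
from h import *
n=sys.argv[1];state()
s=robot.snapshot('wrist');save(s,f'pics/{n}w.png')
c=robot.snapshot('scene');save(c,f'pics/{n}s.png')
i=cv2.imread(f'pics/{n}w.png')[90:290,100:420];a=cv2.resize(cv2.convertScaleAbs(i,alpha=1.4,beta=10),(800,500),interpolation=cv2.INTER_CUBIC)
cv2.imwrite(f'pics/{n}wc.png',a)
E
python3 look.py a1
```

```text
t 5.05 world [0.55   0.0629 0.0724] station [-0.0002  0.047   0.0724] F_st [-0.25 -0.45] 0.08 w 0.0282
```

View pics/a1wc.png

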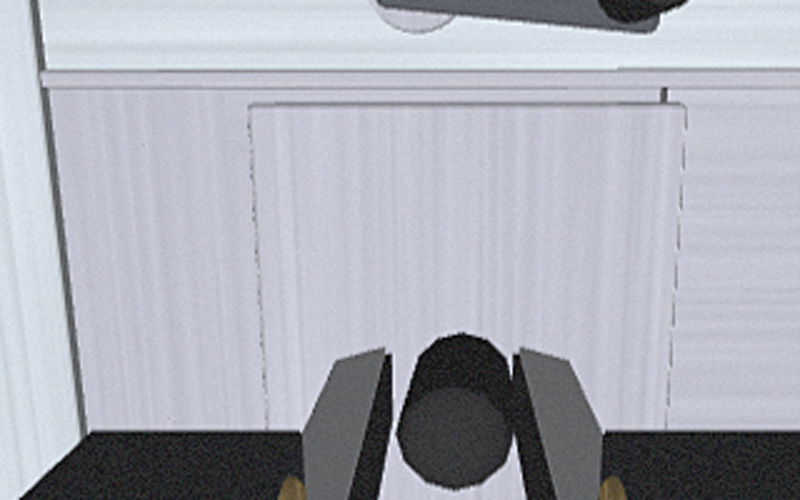

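It hasn't dropped yet: the trailing edge (crop 686) is still behind the step mark (664). Creeping on.

Call:
{"fn": "send_rows", "kwargs": {
  "increments": [
    [-0.4,0,-0.001,0,0],
    [-0.4,0,-0.002,0,0],
    [-0.4,0,-0.002,0,0]
  ]
}}

```text
time: 5.4
tool_pos: [0.5497, 0.0642, 0.0726]
ee_rot: [1.93, 1.57, -0.874]
wrist_force: [-0.2, -2.0, -0.2]
width: 0.0281
```

```bash
python3 look.py a2
```

```text
t 5.4 world [0.5497 0.0642 0.0726] station [-0.0001  0.0484  0.0726] F_st [-0.81 -1.81] -0.16 w 0.0281
```

View pics/a2wc.png

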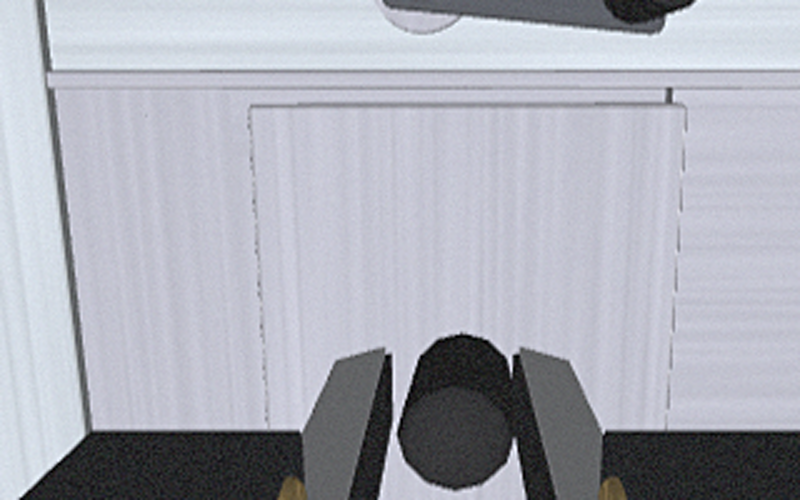

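Still not dropped. Two more mm.

Call:
{"fn": "send_rows", "kwargs": {
  "increments": [
    [-0.4,0,-0.001,0,0],
    [-0.4,0,-0.002,0,0],
    [-0.4,0,-0.002,0,0]
  ]
}}

```text
time: 5.75
tool_pos: [0.5488, 0.0664, 0.0724]
ee_rot: [-1.228, 1.571, 2.252]
wrist_force: [-0.3, -1.2, -0.4]
width: 0.0284
```

```bash
python3 look.py a3
```

```text
t 5.75 world [0.5488 0.0664 0.0724] station [-0.0002  0.0507  0.0724] F_st [-0.66 -1.06] -0.36 w 0.0284
```

View pics/a3wc.png

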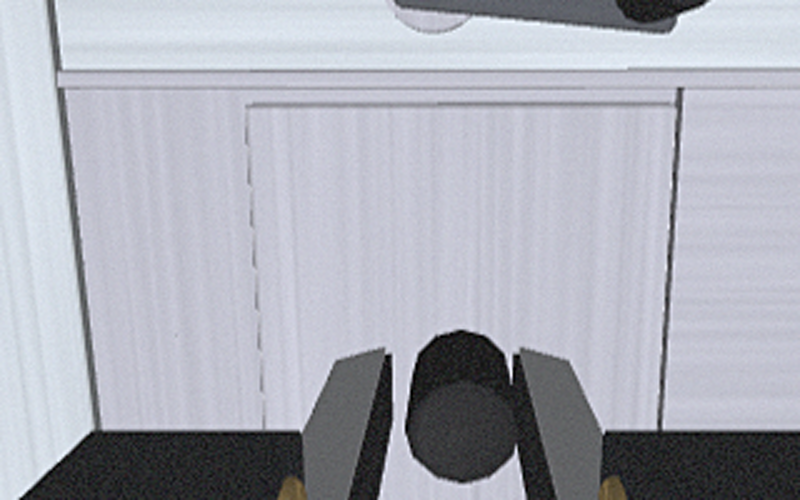

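It dropped. The step's dark line is now exposed along the whole trailing edge (crop x≈680), the cover looks smaller (437 to 427 px wide) and the knob top has shifted. I'll stop pushing, open the fingers and rise.

Call:
{"fn": "send_rows", "kwargs": {
  "increments": [
    [-0.3,0,0.001,0,0],
    [-0.2,0,0.001,0,0],
    [-0.1,0,0.001,0,0],
    [0,0,0.001,0,0],
    [0,0,0.001,0,0]
  ]
}}

```text
time: 6.27
tool_pos: [0.5492, 0.0654, 0.0725]
ee_rot: [-1.214, 1.571, 2.265]
wrist_force: [-0.9, 0.5, -0.0]
width: 0.0462
```

Call:
{"fn": "send_rows", "kwargs": {
  "increments": [
    [0,-0.02,0,0,0],
    [0,-0.04,0,0,0],
    [0,-0.06,0,0,0],
    [-0.3,-0.06,0,0,0]
  ]
}}

```text
time: 6.6
tool_pos: [0.552, 0.0654, 0.1374]
ee_rot: [2.831, 1.562, 0.027]
wrist_force: [0.1, -0.2, 0.8]
width: 0.0436
```

```bash
python3 look.py a4; python3 -c "
from h import *
i=cv2.imread('pics/a4s.png')[140:310,200:380];cv2.imwrite('pics/a4sc.png',cv2.resize(cv2.convertScaleAbs(i,alpha=1.5,beta=20),None,fx=3.4,fy=3.4,interpolation=cv2.INTER_CUBIC))"
```

```text
t 6.6 world [0.552  0.0654 0.1374] station [0.0025 0.0488 0.1374] F_st [ 0.04 -0.27] 0.78 w 0.0436
```

View pics/a4w.png

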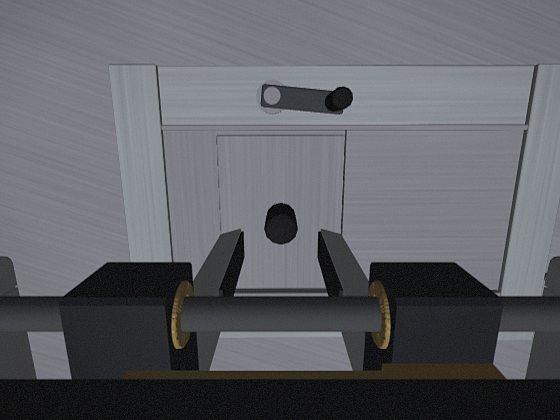

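View pics/a4sc.png

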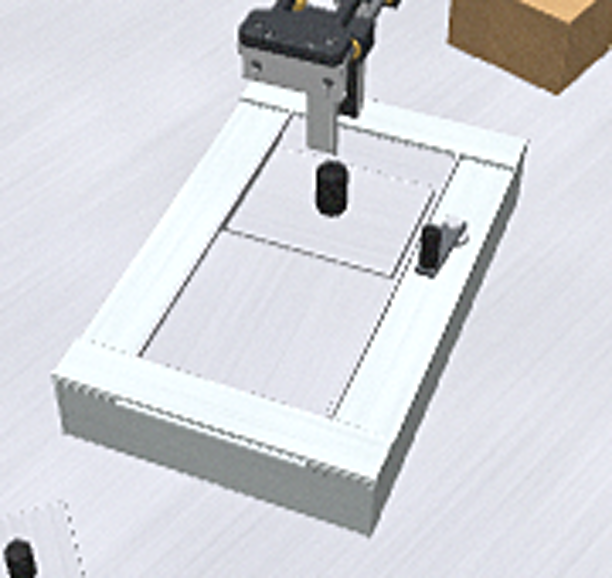

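The cover is down: the step line runs along the full trailing edge, and the knob stands at (281,223) clear of the fingers. Next is the catch. I'll cage its tab with the jaws along the arc tangent, turning the tool with it as it swings. First I pre-rotate −90° over the tab.

Call:
{"fn": "send_rows", "kwargs": {
  "increments": [
    [-0.3,0,0.008,-0.018,-0.12],
    [-0.3,0,0.016,-0.036,-0.24],
    [-0.3,0,0.024,-0.054,-0.36],
    [-0.3,0,0.031,-0.072,-0.48],
    [-0.3,0,0.037,-0.088,-0.6]
  ]
}}

```text
time: 7.12
tool_pos: [0.6444, 0.0594, 0.1296]
ee_rot: [-0.919, 1.567, -3.117]
wrist_force: [-0.5, -0.5, -0.0]
width: 0.0331
```

Call:
{"fn": "send_rows", "kwargs": {
  "increments": [
    [-0.3,0,0,0,-0.12],
    [-0.3,0,0,0,-0.24],
    [-0.3,0,0,0,-0.36],
    [-0.3,0,0,0,-0.48],
    [-0.3,0,0,0,-0.6]
  ]
}}

```text
time: 7.53
tool_pos: [0.6434, 0.0595, 0.1295]
ee_rot: [-1.529, 1.566, -3.127]
wrist_force: [-0.2, -0.0, 0.2]
width: 0.0326
```

Call:
{"fn": "send_rows", "kwargs": {
  "increments": [
    [-0.3,0,0,0,-0.12],
    [-0.3,0,0,0,-0.24],
    [-0.3,0,0,0,-0.36],
    [-0.3,0,0,0,-0.371],
    [-0.3,0,0,0,-0.371]
  ]
}}

```text
time: 7.95
tool_pos: [0.6436, 0.0595, 0.1303]
ee_rot: [-1.883, 1.568, -3.118]
wrist_force: [0.2, -0.1, -0.7]
width: 0.033
```

```bash
python3 look.py b1; python3 -c "
from h import *
to(s2w(.0905,.0115,.135),YAW)
s=robot.snapshot('wrist')
print(proj(s,s2w(.0905,.0115,.106)))
t=robot.snapshot('top');save(t,'pics/b1t.png')
i=cv2.imread('pics/b1t.png')[130:290,165:405];cv2.imwrite('pics/b1tc.png',cv2.resize(cv2.convertScaleAbs(i,alpha=1.5,beta=20),None,fx=3.3,fy=3.3,interpolation=cv2.INTER_CUBIC))"
```

```text
t 7.95 world [0.6436 0.0595 0.1303] station [0.0869 0.0128 0.1303] F_st [ 0.13 -0.13] -0.69 w 0.033
t 8.05 world [0.644  0.0596 0.1312] station [0.0873 0.0127 0.1312] F_st [0.17 0.16] -0.59 w 0.0328
shift [-0.0038  0.0032  0.0012]
R [[-0.0, 0.94, 0.33], [-0.0, 0.33, -0.94], [-1.0, -0.0, -0.0]]
toolx down: turn about x = -0.002 q6 -0.33
[286.94268187 233.14633478]
```

View pics/b1w.png

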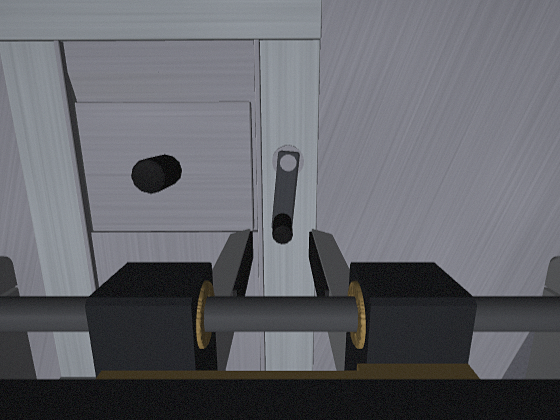

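View pics/b1tc.png

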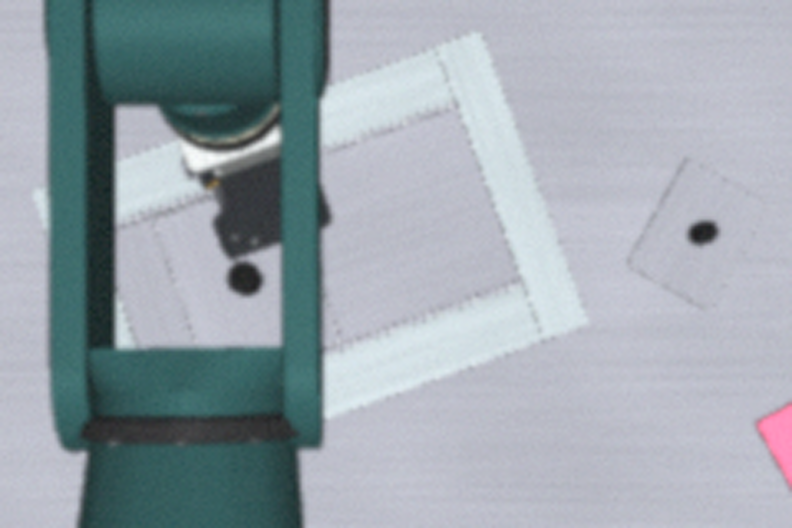

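The tab top (282,234) is about midway between the fingers. I'll compute its position and the swing waypoints.

```bash
python3 -c "
from h import *
s=robot.snapshot('wrist')
tab=w2s(ray(s,(282,235),.106)); piv=w2s(ray(s,(288,162),.073)); kn=w2s(ray(s,(149,176),.100))
print(tab,piv,kn)
for uv in [(76,102),(250,102),(92,231),(254,231)]: print(w2s(ray(s,uv,.062)).round(4))
to(s2w(tab[0],tab[1],.078))
"
```

```text
[0.08751892 0.00985748 0.106     ] [0.0921299  0.05522644 0.073     ] [-0.00033097  0.04896874  0.1       ]
[-0.0646  0.0986  0.062 ]
[0.0641 0.0984 0.062 ]
[-0.0665 -0.0015  0.062 ]
[ 0.065  -0.0017  0.062 ]
t 8.2 world [0.6444 0.0595 0.1321] station [0.0877 0.0126 0.1321] F_st [-0.01 -0.66] -1.01 w 0.0327
shift [ 0.0541 -0.0001  0.0027]
R [[-0.0, 0.94, 0.33], [-0.0, 0.33, -0.94], [-1.0, -0.0, -0.0]]
```

Call:
{"fn": "send_rows", "kwargs": {
  "increments": [
    [-0.3,0.02,0,0.0025,0],
    [-0.3,0.04,0,0.0025,0],
    [-0.3,0.054,0,0.0025,0],
    [-0.45,0.054,0,0.0025,0],
    [-0.57,0.054,0,0.0025,0]
  ]
}}

```text
time: 8.62
tool_pos: [0.6447, 0.0572, 0.0776]
ee_rot: [-1.889, 1.569, -3.123]
wrist_force: [0.0, -0.3, 0.4]
width: 0.0231
```

Call:
{"fn": "send_rows", "kwargs": {
  "increments": [
    [-0.57,0,0,0,0],
    [-0.57,0,0,0,0],
    [-0.57,0,0,0,0]
  ]
}}

```text
time: 8.87
tool_pos: [0.6463, 0.0572, 0.0803]
ee_rot: [1.207, 1.568, -0.026]
wrist_force: [1.1, 0.1, -0.5]
width: 0.0198
```

```bash
python3 look.py b2
```

```text
t 8.87 world [0.6463 0.0572 0.0803] station [0.0887 0.0097 0.0803] F_st [ 1.04 -0.31] -0.5 w 0.0198
```

View pics/b2w.png

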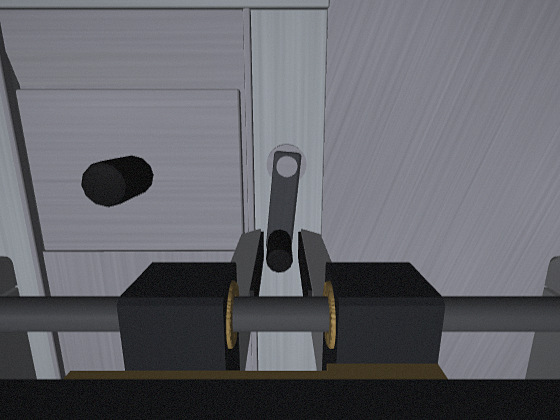

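The tab (280,258) is caged with clearance. Swinging along the 45 mm arc: per φ, ty = −45 sin φ, tz = −45(1−cos φ), roll = φ.

Call:
{"fn": "send_rows", "kwargs": {
  "increments": [
    [-0.57,0.001,-0.0036,0,0.08],
    [-0.57,0.001,-0.0072,-0.0006,0.16],
    [-0.57,0.001,-0.0107,-0.0013,0.24],
    [-0.57,0.001,-0.0142,-0.0023,0.32],
    [-0.57,0.001,-0.0175,-0.0036,0.4]
  ]
}}

```text
time: 9.38
tool_pos: [0.6285, 0.0552, 0.0783]
ee_rot: [1.926, 1.568, 0.289]
wrist_force: [0.9, 0.8, -0.4]
width: 0.0199
```

```bash
cat > arc.py <<'E'
from h import *
o,R=state()
p=w2s(o['tool_pos']);P=np.array([.092,.055])
v=p[:2]-P;print('r',np.hypot(*v).round(4),'theta',np.arctan2(-v[0],-v[1]).round(3))
a=np.arctan2(R[1,1],R[0,1])-YAW;print('jaw theta',round(-a%np.pi,3))
for th in np.arange(.4,1.8,.1):
    t=s2w(*(P+.045*np.array([-np.sin(th),-np.cos(th)])),.079)
    print(round(th,2),(R.T@(t-o['tool_pos'])).round(4))
E
python3 arc.py; python3 look.py b3
```

```text
t 9.38 world [0.6285 0.0552 0.0783] station [0.0712 0.0138 0.0783] F_st [1.08 0.42] -0.38 w 0.0199
r 0.0462 theta 0.467
jaw theta 0.404
0.4 [-0.0007  0.0031 -0.0011]
0.5 [-0.0007 -0.0014 -0.0013]
0.6 [-0.0007 -0.0059 -0.0019]
0.7 [-0.0007 -0.0102 -0.003 ]
0.8 [-0.0007 -0.0145 -0.0046]
0.9 [-0.0008 -0.0185 -0.0065]
1.0 [-0.0008 -0.0224 -0.0088]
1.1 [-0.0008 -0.026  -0.0115]
1.2 [-0.0008 -0.0293 -0.0146]
1.3 [-0.0008 -0.0323 -0.018 ]
1.4 [-0.0008 -0.0349 -0.0216]
1.5 [-0.0008 -0.0371 -0.0255]
1.6 [-0.0008 -0.039  -0.0296]
1.7 [-0.0008 -0.0404 -0.0339]
t 9.38 world [0.6285 0.0552 0.0783] station [0.0712 0.0138 0.0783] F_st [1.08 0.42] -0.38 w 0.0199
```

View pics/b3w.png

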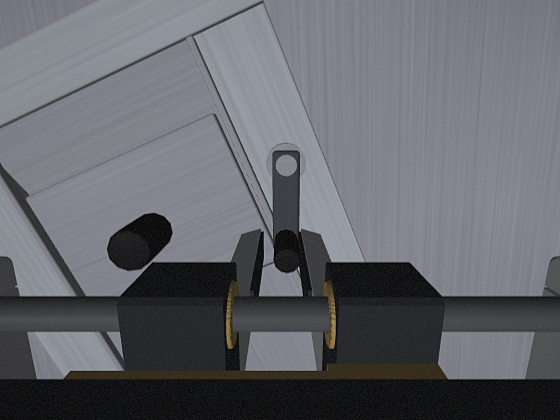

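The catch is turning with the tool, with the tab (287,255) against the rear finger. Going on to θ≈0.9.

Call:
{"fn": "send_rows", "kwargs": {
  "increments": [
    [-0.57,0,-0.0035,-0.0015,0.1],
    [-0.57,0,-0.008,-0.0023,0.2],
    [-0.57,0,-0.0125,-0.0037,0.3],
    [-0.57,0,-0.0165,-0.0055,0.4],
    [-0.57,0,-0.0185,-0.0065,0.48]
  ]
}}

```text
time: 9.9
tool_pos: [0.6102, 0.0621, 0.0782]
ee_rot: [1.75, 1.569, -0.365]
wrist_force: [1.5, 0.3, 0.0]
width: 0.02
```

```bash
python3 arc.py
```

```text
t 9.9 world [0.6102 0.0621 0.0782] station [0.0563 0.0263 0.0782] F_st [ 1.57 -0.19] 0.01 w 0.02
r 0.0458 theta 0.894
jaw theta 0.883
0.4 [-0.0008  0.0214 -0.006 ]
0.5 [-0.0008  0.0173 -0.0041]
0.6 [-0.0008  0.0131 -0.0026]
0.7 [-0.0008  0.0087 -0.0016]
0.8 [-0.0008  0.0042 -0.001 ]
0.9 [-0.0008 -0.0003 -0.0008]
1.0 [-0.0009 -0.0047 -0.0011]
1.1 [-0.0009 -0.0092 -0.0019]
1.2 [-0.0009 -0.0135 -0.0031]
1.3 [-0.0009 -0.0177 -0.0047]
1.4 [-0.0009 -0.0217 -0.0067]
1.5 [-0.0009 -0.0255 -0.0091]
1.6 [-0.0009 -0.0291 -0.0119]
1.7 [-0.0009 -0.0323 -0.015 ]
```

Call:
{"fn": "send_rows", "kwargs": {
  "increments": [
    [-0.57,0,-0.0047,-0.0011,0.1],
    [-0.57,0,-0.0092,-0.0019,0.2],
    [-0.57,0,-0.0135,-0.0031,0.3],
    [-0.57,0,-0.0177,-0.0047,0.4],
    [-0.57,0,-0.0217,-0.0067,0.5]
  ]
}}

```text
time: 10.32
tool_pos: [0.5949, 0.0782, 0.0781]
ee_rot: [1.569, 1.568, -1.047]
wrist_force: [0.3, -2.2, 0.7]
width: 0.0201
```

```bash
python3 arc.py|tail -6; python3 look.py b4
```

```text
1.2 [-0.0008  0.0083 -0.0013]
1.3 [-0.0008  0.0038 -0.0007]
1.4 [-0.0009 -0.0007 -0.0006]
1.5 [-0.0009 -0.0052 -0.0009]
1.6 [-0.0009 -0.0096 -0.0016]
1.7 [-0.0009 -0.0139 -0.0028]
t 10.32 world [0.5949 0.0782 0.0781] station [0.0472 0.0466 0.0781] F_st [-0.4  -2.16] 0.7 w 0.0201
```

View pics/b4w.png

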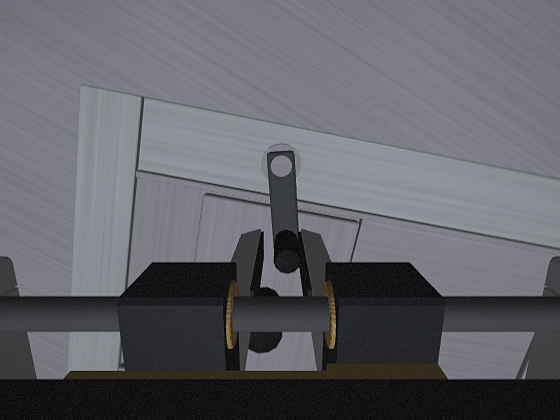

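The catch is at about 1.3 rad and passes freely over the cover. I'll take the last part slowly and watch the force for the stop.

Call:
{"fn": "send_rows", "kwargs": {
  "increments": [
    [-0.57,0,-0.003,-0.0007,0.05],
    [-0.57,0,-0.006,-0.001,0.1],
    [-0.57,0,-0.009,-0.0015,0.15],
    [-0.57,0,-0.0105,-0.0018,0.18],
    [-0.57,0,-0.0105,-0.0018,0.18]
  ]
}}

```text
time: 10.83
tool_pos: [0.5908, 0.0889, 0.0777]
ee_rot: [1.186, 1.57, -1.604]
wrist_force: [0.3, -1.2, 0.5]
width: 0.0202
```

```bash
python3 arc.py|head -3
```

```text
t 10.83 world [0.5908 0.0889 0.0777] station [0.0468 0.058  0.0777] F_st [-0.13 -1.21] 0.48 w 0.0202
r 0.0453 theta 1.638
jaw theta 1.557
```

Call:
{"fn": "send_rows", "kwargs": {
  "increments": [
    [-0.57,0,-0.001,0,0],
    [-0.57,0,-0.001,0,0]
  ]
}}

```text
time: 11.0
tool_pos: [0.5908, 0.089, 0.0777]
ee_rot: [1.512, 1.568, -1.279]
wrist_force: [-0.3, -5.1, 1.2]
width: 0.02
```

Call:
{"fn": "send_rows", "kwargs": {
  "increments": [
    [-0.57,0,-0.001,0,0],
    [-0.57,0,-0.001,0,0]
  ]
}}

```text
time: 11.17
tool_pos: [0.5908, 0.0891, 0.0777]
ee_rot: [1.582, 1.567, -1.21]
wrist_force: [0.7, -6.7, 0.3]
width: 0.02
```

```bash
python3 arc.py|head -3;python3 look.py b5
```

```text
t 11.17 world [0.5908 0.0891 0.0777] station [0.0469 0.0582 0.0777] F_st [-1.59 -6.56] 0.33 w 0.02
r 0.0452 theta 1.642
jaw theta 1.559
t 11.17 world [0.5908 0.0891 0.0777] station [0.0469 0.0582 0.0777] F_st [-1.59 -6.56] 0.33 w 0.02
```

View pics/b5w.png

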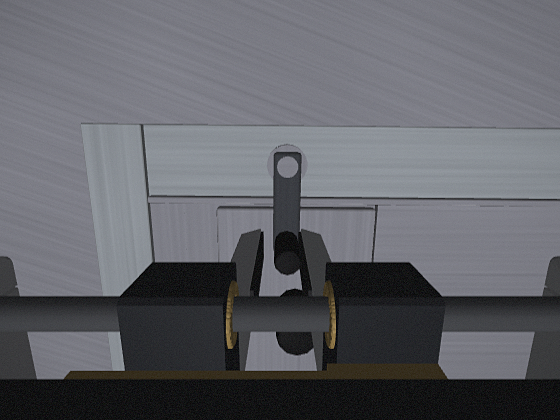

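The force rose to 6.6 N with no motion and the bar lies straight across, so the catch is at its stop. Backing off, opening and lifting.

Call:
{"fn": "send_rows", "kwargs": {
  "increments": [
    [-0.5,0,0.003,0,0],
    [-0.4,0,0.004,0,0],
    [-0.3,0,0.004,0,0],
    [-0.3,0,0.004,0,0],
    [-0.3,0,0.004,0,0]
  ]
}}

```text
time: 11.68
tool_pos: [0.5913, 0.0879, 0.0773]
ee_rot: [-1.448, 1.57, 2.043]
wrist_force: [0.2, 0.3, 0.2]
width: 0.0327
```

Call:
{"fn": "send_rows", "kwargs": {
  "increments": [
    [-0.3,-0.02,0,0,0],
    [-0.3,-0.05,0,0,0],
    [-0.3,-0.08,0,0,0],
    [-0.3,-0.11,0,0,0],
    [-0.3,-0.14,0,0,0]
  ]
}}

```text
time: 12.1
tool_pos: [0.5911, 0.0879, 0.2188]
ee_rot: [-1.481, 1.57, 2.01]
wrist_force: [0.8, -0.1, 0.2]
width: 0.0331
```

Call:
{"fn": "send_rows", "kwargs": {
  "increments": [
    [-0.3,0,0.03,0.035,0],
    [-0.3,0,0.06,0.07,0],
    [-0.3,0,0.09,0.1,0],
    [-0.3,0,0.09,0.1,0]
  ]
}}

```text
time: 12.43
tool_pos: [0.5262, -0.035, 0.2182]
ee_rot: [1.255, 1.568, -1.542]
wrist_force: [0.3, 1.0, -0.0]
width: 0.0329
```

```bash
python3 -c "
from h import *
o,R=state();print(R[:,1].round(2))
for n in ['wrist','scene','top']: save(robot.snapshot(n),f'pics/c_{n}.png')
i=cv2.imread('pics/c_scene.png')[140:310,200:380];cv2.imwrite('pics/c_sc.png',cv2.resize(cv2.convertScaleAbs(i,alpha=1.5,beta=20),None,fx=3.4,fy=3.4,interpolation=cv2.INTER_CUBIC))
"
```

```text
t 12.43 world [ 0.5262 -0.035   0.2182] station [-0.0552 -0.0374  0.2182] F_st [0.62 0.89] -0.01 w 0.0329
[ 0.34 -0.94  0.  ]
```

View pics/c_wrist.png

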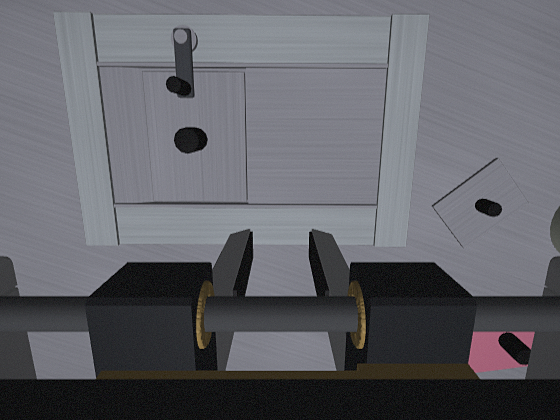

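View pics/c_sc.png

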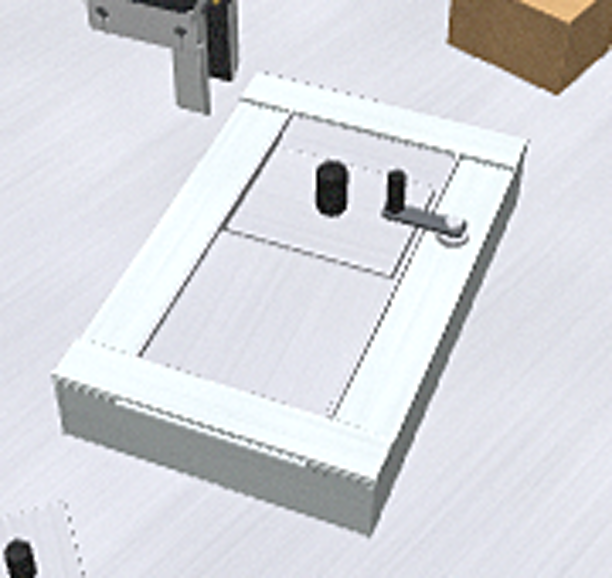

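View pics/c_top.png

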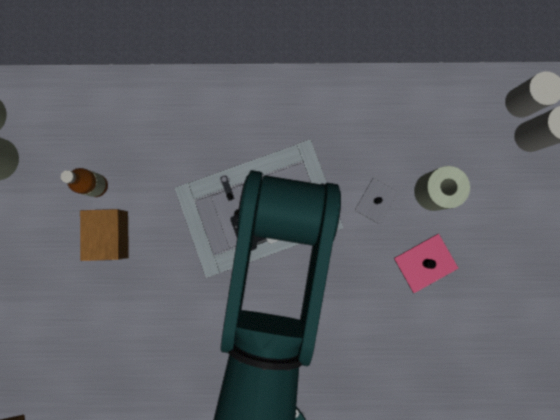

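```bash
python3 -c "
from h import *
s=robot.snapshot('wrist')
p=w2s(ray(s,(181,36),.073));t=w2s(ray(s,(173,86),.106));k=w2s(ray(s,(182,140),.1))
a=w2s(ray(s,(178,97),.072));b=w2s(ray(s,(194,97),.072))
print(p,t,k,a,b)
d=t-p;print(np.arctan2(-d[0],-d[1]))
state()
"
```

```text
[0.09490836 0.05926192 0.073     ] [0.04741792 0.05909411 0.106     ] [0.00192536 0.05593976 0.1       ] [0.04142445 0.06571971 0.072     ] [0.0415706  0.05033143 0.072     ]
1.567262701465799
t 12.63 world [ 0.5285 -0.0305  0.2175] station [-0.0515 -0.0339  0.2175] F_st [0.67 0.14] 0.42 w 0.0329
```

The arm was still settling between that picture and the calibration reading, so I'll take one more check with both from the same moment.

```bash
python3 -c "
from h import *
s=robot.snapshot('wrist');save(s,'pics/d.png')
i=cv2.imread('pics/d.png')[0:240,80:400];cv2.imwrite('pics/dc.png',cv2.resize(cv2.convertScaleAbs(i,alpha=1.4,beta=10),(800,600),interpolation=cv2.INTER_CUBIC))
for p in [(0,.0485,.1),(0,.0545,.106),(.047,.055,.106),(.065,-.0015,.062),(-.065,-.0015,.062),(.065,.0985,.062),(-.065,.0985,.062)]: print(p,((proj(s,s2w(*p))-[80,0])*2.5).round(0))
"
```

```text
(0, 0.0485, 0.1) [278. 357.]
(0, 0.0545, 0.106) [256. 357.]
(0.047, 0.055, 0.106) [247. 217.]
(0.065, -0.0015, 0.062) [423. 184.]
(-0.065, -0.0015, 0.062) [427. 509.]
(0.065, 0.0985, 0.062) [167. 181.]
(-0.065, 0.0985, 0.062) [193. 506.]
```

View pics/dc.png

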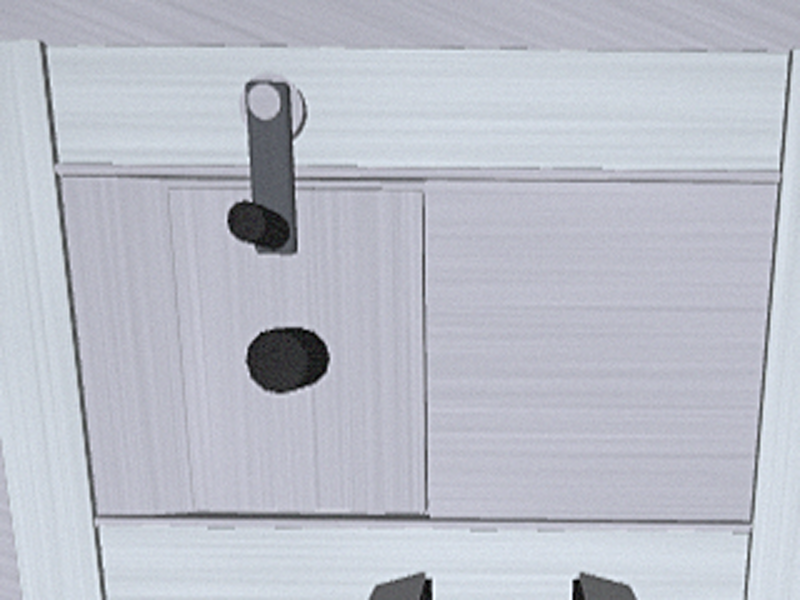

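The corners of the cover, seated and level with z=0.062, match the prediction to 1–3 crop px (about 1 mm). The knob is at (278,358) against a predicted (278,357), and the bar lies straight across at about 1.57 rad. The gripper is clear, so I'm handing in.

```bash
python3 -c "
from bench import robot
print(robot.close_job())"
```

```text
the job is handed in; nothing more can be done
None
```

I closed the well and turned the catch across it, then handed the job in at about 12.8 s of the 64 s allowed.

- **Cover:** I slid the large steel cover along the channel by its knob, with the fingers loosely round it so nothing was lifted. I crept the last few millimetres, stopped as soon as it dropped, and let go.
- **Catch:** I swung it by its tab, also held loosely, until it reached its stop. The push force there rose to about 6.6 N with no further movement. I then backed off and lifted clear.

**Last checks:**
- **Cover position:** In the final wrist picture the cover's edges and knob match a flat, seated cover to about 1 mm. Its trailing edge sits against the pocket's step.
- **Catch angle:** It measures about 1.57 rad.
- **Contact:** The gripper was clear, with only noise in the wrist force reading.
- **Other things:** The carton, bottle, roll, pink plate and small steel plate look unmoved in the last top view.

One check disagreed. A position reading just after the retreat was about 4 mm off, because the arm was still settling between the picture and its calibration. I repeated it with picture and calibration from the same moment, and it agreed.

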